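# Pin the hold-down bar of a wax-carving fixture

### The job

Get the wax block locked down for carving: swing the flat bar of the fixture shut over the block until its eye lies between the two knuckles of the fork, then take the pin with the round straight head from the wooden block and thread it down through the knuckles and the eye until its collar sits flush on the top knuckle. Ease it in without forcing it, leave the short T-headed pin in its hole, and do not disturb the tools and supplies lying around.

Things in the scene. Friction and masses are not known exactly. Their poses are not given: they have to be found in the camera images.
- jig: Carving fixture fixed to the bench: ply board 180 x 300 x 18 mm, origin under its centre, z up. A wax block 77 x 103 x 51 mm stands on its middle. At (0, +100 mm) a round post carries the bar's pivot. At (0, -100 mm) is the fork: two round steel knuckles 36 mm across at heights 60-72 and 92-104 mm, with upright 14 mm through holes, joined by a flat post at x 22 to 38 mm; the gap is open to -x.
- fork_mouth (a point): Middle of the mouth of the fork's upper hole, on the upper knuckle's top face, 104 mm above the bench; same axes as the fixture. Under the lower knuckle 36 mm are open.
- retaining_bar (a joint): Angle of the flat aluminium bar (26 x 12 mm, heights 76-88 mm) about its upright pivot. 0: shut, the bar lies along the fixture's -y and its eye is in line with the fork's holes; growing values (to 1.3) swing it open to the fixture's -x, clockwise from above. It has a stop at -0.012, just past shut. It turns easily (friction 0.06 N m) and stays where it is left.
- bar_knob (a point): Centre of the top of the bar's upright black round knob, 20 mm in diameter and 38 mm high above the bar (126 mm above the bench), 120 mm from the pivot; use it to grip or push the bar.
- bar_eye (a point): Centre of the round eye (36 mm across, 14 mm hole) at the bar's free end, on its top face, 88 mm above the bench, 200 mm from the pivot.
- pin_block: Fixed light wooden block 150 x 60 x 66 mm, origin under its centre, with two upright 14 mm through holes at x = -45 and +45 mm on its long axis; a pin stands in each, in either order.
- pin: The pin to use, loose steel, about 90 g. Origin on its axis at the underside of its collar, z up; 66 mm above the bench when in the block. Collar 26 mm across, 4 mm thick; above it the round straight head, 18 mm in diameter, up to 42 mm above the origin; below it the shank, 12 mm in diameter, 60 mm long, its last 12 mm tapering to a nose 4 mm across.
- short_pin: The other pin, to be left alone: T-shaped head (cross bar 40 mm long and 12 mm thick, its top 40 mm above the block), shank only 32 mm long. Origin at the underside of its collar.
- wax_chisel: Chisel with a pale and red handle, 202 mm long, a bystander.
- wick_spool: Wooden spool of wick, 54 mm across, 62 mm high, a bystander.
- masking_tape: Roll of masking tape, 98 mm across, 25 mm high, a bystander.
- scissors: Scissors with blue handles, 199 mm long, a bystander.
Not all that is in view belongs to the job. What is shaped like the pin but red or yellow is not meant.

How it is judged:
By the outcome, as a careful person would: the job done as asked, in the order asked, and still so for the second after the job is handed in, with the robot touching nothing.
It also fails if it takes over 50 s, if anything falls off the work surface, if the arm or the gripper's body presses on something with over 40 N, if the wrist force passes 120 N, or if a joint passes its speed limit or range.

### The arm

A 6-joint arm with a two-finger parallel gripper is mounted at the origin on the work surface; the furniture and walls round the work are solid. World frame = base frame: x ahead of the robot, y to its left, z up, the work surface at z = 0. Lengths are in m, angles in rad, forces in N, time in s.
With the tool pointing down it reaches from about 0.35 to 0.85 m from the base axis. Payload 8.1 kg.
Tool frame: the origin (TCP) lies on the front face of the gripper's body, between the roots of the fingers; the fingertips stand 73 mm ahead of it and the grasp point (between the pads) lies 54 mm ahead of it; z points along the fingers, y is the direction in which the jaws open and shut (so a half turn about z gives the same grasp; the last joint's range is limited). The gripper opens to 85 mm and grips with 20 to 120 N. Pads are 22 mm wide; open, the fingers measure 114 mm over their backs; the gripper's body (76 mm by 85 mm) begins 54 mm behind the grasp point. The pads swing forward as they close: fully open they stand 13 mm farther back than shut.
Start: joints at [-1.387, 0.13, 1.488, -0, 1.523, -0.085], TCP at [0.159, -0.578, 0.304] pointing down, gripper open.
Joint ranges: [-2.96, 2.96], [-0.89, 2.26], [0.02, 2.5], [-1.34, 4.48], [0, 2.73], [-2.66, 2.66]. Speed limits (rad/s): [2.39, 2.39, 2.79, 3.14, 3.14, 3.14].

### API

Orientations are given as a 3x3 rotation matrix whose columns are the frame's x, y, z axes.
In Python, from station import telemetry, viewer, order gives the robot as it stands. The module is installed in compiled form; this text tells all that it offers.
- The arm moves only by the tool move_arm, never from a script. Its argument "series" is a list that holds one entry, the list of rows, each a list of 6 numbers: the shift along the tool's x, y, z in m, then the turn, a rotation vector about the tool's x, y, z in degrees. A call has 1 to 8 rows; each row is the pose to reach, as a shift and turn from the pose commanded when the call began, along the tool's axes at that moment; what a row does not reach only later rows make up. A row lasts 1/12 s, in which the tool goes at most 41.7 mm and 7.16 degrees, less where a joint would pass 70% of its speed; a pose out of reach is approached as far as the arm can. A call with a gripper value outside its range is refused whole. "jaw" is the opening, from -1 (shut) to 1 (fully open), set as the call begins (left out, the last holds). The fingers move at their own pace and stop on an object; "force" is the grip in N (left out, the last holds). Time passes only in rows, so rows that repeat a pose let the fingers close. It gives the time, the measured TCP pose, the force and the opening at its end, in the units of the state.
- telemetry.state(): the state, without advancing time (a new reading comes with each control period).
- viewer.snapshot(name): name is "scene" or "side" or "wrist"; returns a dict with "frame" (480x640x3 uint8, blue, green, red), "depth" (480x640 float32, m along the optical axis (not along the pixel's ray), 0 where there is no reading), "fx", "fy", "cx", "cy" (pixels), "dist" ([k1, k2, p1, p2, k3] as OpenCV has them; the pictures are not rectified), "rvec" (rotation vector, rad) and "tvec" (3), from world to camera coordinates, as OpenCV has them. Camera axes: x right, y down, z forward; pixel columns grow to the right and rows downward; lengths in m; the calibration is good to about 2 mm. A picture is of the moment at which its call begins.
- order.hand_in(): hands the job in, once; it reports no verdict.
The state is a dict: "time_s": time; "q": joint angles; "qd": joint speeds; "joint_efforts": joint torques, N m; "tool_pos": TCP position; "ee_rot": TCP orientation; "contact_force": force on the tool from outside, world axes, zero at the start; "torque": the same for the moment, N m; "gripper_width": finger opening in m.
Only numpy, scipy, OpenCV 4.12 (cv2) and the standard library are available. Lean on these libraries where they do the work, as an engineer would, in place of code of your own. Each camera call takes 0.05 s, during which the arm holds its last target.

## Working session

There is one attempt and no reset: what is moved stays moved. The work goes in short steps, Python scripts to look and compute and a tool call to move; the robot and the scene stay as the last step left them, time stands still between calls to the robot, and variables do not carry over. Pictures are saved under pics/ and viewed, and the job is handed in when it is done.

Besides the shell and the picture viewer there is one more tool, called after "Call:" as name([rows], argument=value, ...), one row to a line, values as JSON. move_arm: Moves the arm, as the interface text tells. Its arguments: {"type":"object","properties":{"series":{"type":"array","items":{"type":"array","items":{"type":"array","items":{"type":"number"}}}},"jaw":{"type":"number"},"force":{"type":"number"}},"required":["series"]}

```bash
mkdir -p pics; cat > h.py <<'E'
import numpy as np, cv2
from station import telemetry, viewer, order
def snap(n,f=None):
    s=viewer.snapshot(n)
    if f: cv2.imwrite('pics/'+f+'.png',s['frame'])
    return s
def K(s): return np.array([[s['fx'],0,s['cx']],[0,s['fy'],s['cy']],[0,0,1]])
def ray(s,u,v):
    p=cv2.undistortPoints(np.array([[[u,v]]],float),K(s),np.array(s['dist'],float))[0,0]
    R=cv2.Rodrigues(np.array(s['rvec'],float))[0];t=np.array(s['tvec'],float).ravel()
    return -R.T@t, R.T@np.array([p[0],p[1],1.]), 
def onz(s,u,v,z):
    o,d=ray(s,u,v); return o+d*(z-o[2])/d[2]
def dep(s,u,v):
    o,d=ray(s,u,v); return o+d*float(s['depth'][int(round(v)),int(round(u))])
def proj(s,P):
    return cv2.projectPoints(np.array(P,float).reshape(-1,1,3),np.array(s['rvec'],float),np.array(s['tvec'],float),K(s),np.array(s['dist'],float))[0].reshape(-1,2)
E
python3 - <<'E'
from h import *
np.set_printoptions(precision=4,suppress=True)
for n in ['scene','side','wrist']:
    s=snap(n,n+'0'); print(n,s['fx'],ray(s,320,240))
print(telemetry.state())
E
```

```text
scene 500.05246632381767 (array([0.0975, 0.7855, 1.1044]), array([ 0.3564, -0.5875, -0.7266]))
side 446.65198459558997 (array([ 0.3717, -1.0742,  0.554 ]), array([ 0.2139,  0.8956, -0.3906]))
wrist 411.9491610388101 (array([ 0.2343, -0.5584,  0.3736]), array([-0.2986, -0.0612, -0.9526]))
{'time_s': 0.15, 'q': array([-1.3874,  0.131 ,  1.489 , -0.    ,  1.523 , -0.0854]), 'qd': array([-0.0004, -0.0011, -0.0021,  0.0005, -0.0009,  0.0001]), 'joint_efforts': array([  0.0002, -57.0062, -50.116 ,  -0.0004,   0.0097,   0.0001]), 'tool_pos': array([ 0.1593, -0.5781,  0.3031]), 'ee_rot': array([[ 0.9641,  0.2656, -0.0003],
       [ 0.2656, -0.9641,  0.0014],
       [ 0.0001, -0.0014, -1.    ]]), 'contact_force': array([-0.0181, -0.5086, -0.0505]), 'torque': array([ 0.0165, -0.0157, -0.0268]), 'gripper_width': 0.08576314683948806}
```

View pics/scene0.png

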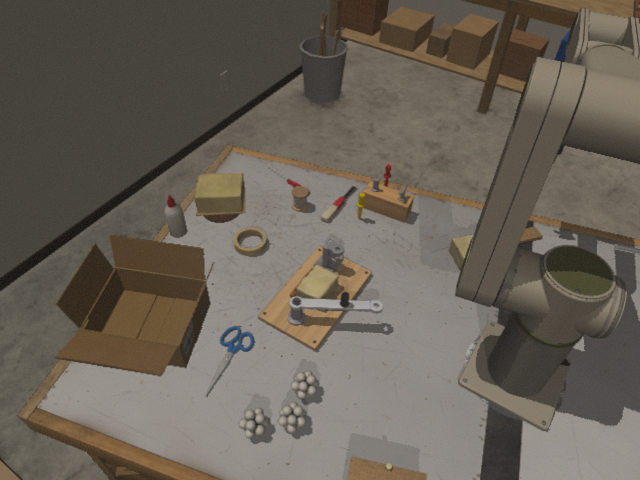

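View pics/side0.png

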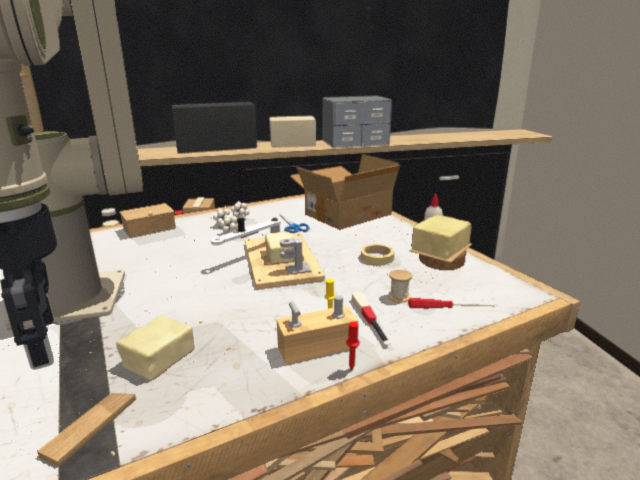

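View pics/wrist0.png

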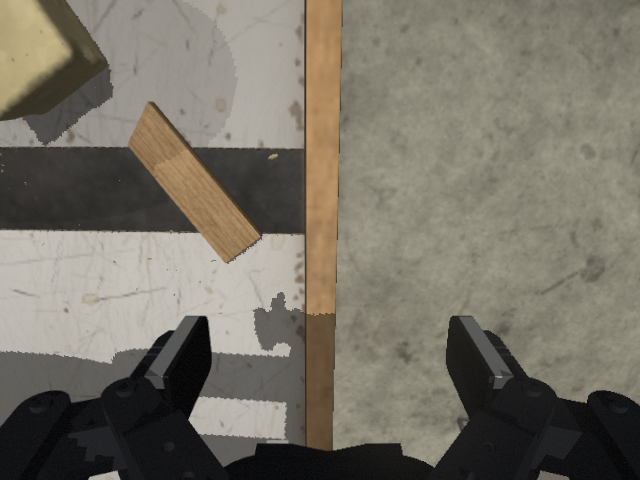

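The scene camera shows the jig (about 316,297), with the bar's eye at (376,306), the knob at (345,299) and the fork at (333,250). The pin block is at (388,200). In the side view the round pin is at (339,305) and the T pin at (294,313). I'll zoom in to measure these.

```bash
python3 - <<'E'
from h import *
a=cv2.imread('pics/scene0.png')[140:350,255:435]; b=cv2.imread('pics/side0.png')[200:380,200:380]
cv2.imwrite('pics/z1.png',cv2.resize(a,None,fx=3,fy=2.85,interpolation=cv2.INTER_CUBIC) if 0 else cv2.resize(a,(514,600),interpolation=cv2.INTER_CUBIC))
cv2.imwrite('pics/z2.png',cv2.resize(b,(600,600),interpolation=cv2.INTER_CUBIC))
E
```

```text
(no output)
```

View pics/z1.png

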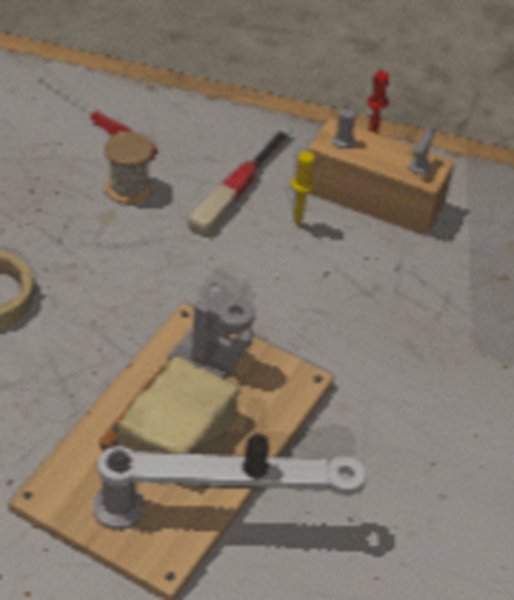

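View pics/z2.png

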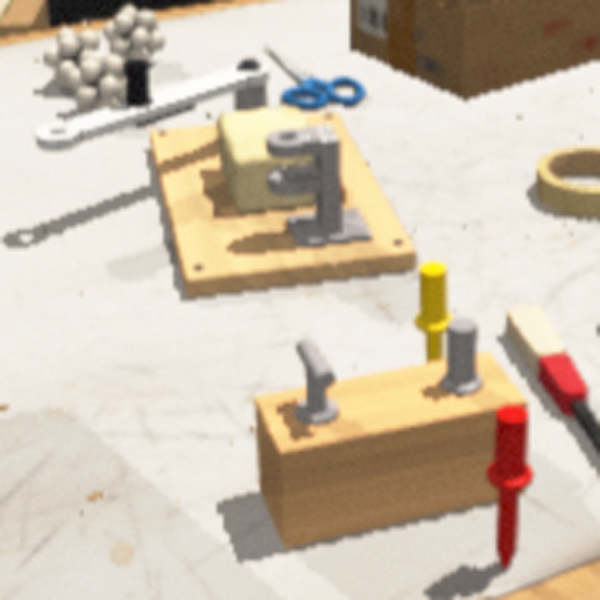

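```bash
python3 - <<'E'
from h import *
np.set_printoptions(precision=4,suppress=True)
S=snap('scene');D=snap('side')
z1=lambda x,y:(255+x/2.856,140+y/2.857)
z2=lambda x,y:(200+x/3.333,200+y/3.333)
def show(n,a,b,z):
    pr=[]
    if a: pr.append(onz(S,*z1(*a),z))
    if b: pr.append(onz(D,*z2(*b),z))
    if a and b:
        o1,d1=ray(S,*z1(*a));o2,d2=ray(D,*z2(*b))
        A=np.stack([d1,-d2],1);t=np.linalg.lstsq(A,o2-o1,rcond=None)[0]
        p,q=o1+d1*t[0],o2+d2*t[1]; pr+=[(p+q)/2,np.linalg.norm(p-q)]
    print(n,*pr)
show('eye',(346,473),(57,134),.088)
show('hole',(236,309),(287,140),.104)
show('knobtop',(258,438),(137,64),.126)
show('pivot',(119,460),(250,66),.088)
show('pintop',(346,111),(462,326),.108)
show('collar',(345,141),(462,386),.068)
show('tpin',(422,172),(317,410),.068)
show('yellowtop',(305,157),(433,268),.102)
show('redtop',(381,76),(512,411),.102)
show('yellowtip',(299,220),None,0);show('redtip',(374,129),(506,563),0)
for p in [(12,507),(183,308),(333,378),(170,597)]: print('jigcorner',onz(S,*z1(*p),.018))
for p in [(325,118),(452,165),(311,150),(433,195)]: print('blk',onz(S,*z1(*p),.066))
for p in [(257,403),(279,450),(527,400),(487,353)]: print('blk side',onz(D,*z2(*p),.066))
E
```

```text
eye [0.3577 0.0735 0.088 ] [0.3599 0.0637 0.088 ] [0.3592 0.0712 0.0848] 0.0012075677801443683
hole [ 0.532  -0.0249  0.104 ] [ 0.5313 -0.0329  0.104 ] [ 0.5326 -0.0268  0.1015] 0.0008837520746215971
knobtop [0.4284 0.1102 0.126 ] [0.4296 0.1065 0.126 ] [0.4293 0.1093 0.1248] 0.0009594049698664536
pivot [0.5299 0.1733 0.088 ] [0.533  0.1796 0.088 ] [0.5309 0.1739 0.0895] 0.002997492722159899
pintop [ 0.5841 -0.339   0.108 ] [ 0.5828 -0.342   0.108 ] [ 0.584  -0.3399  0.107 ] 0.0011565749875762147
collar [ 0.5798 -0.3378  0.068 ] [ 0.5827 -0.3437  0.068 ] [ 0.5823 -0.3409  0.0656] 0.0025788003141631244
tpin [ 0.486  -0.3404  0.068 ] [ 0.4943 -0.347   0.068 ] [ 0.4911 -0.3446  0.0651] 0.007553420975445022
yellowtop [ 0.5866 -0.2539  0.102 ] [ 0.5876 -0.2576  0.102 ] [ 0.5877 -0.2555  0.1006] 0.0009245527425435714
redtop [ 0.5839 -0.4228  0.102 ] [ 0.5872 -0.4252  0.102 ] [ 0.586  -0.4247  0.101 ] 0.002996128527788303
yellowtip [ 0.5895 -0.2636  0.    ]
redtip [ 0.5932 -0.4505  0.    ] [ 0.5863 -0.4234  0.    ] [ 0.5848 -0.436   0.0119] 0.005729629642719348
jigcorner [0.6102 0.2294 0.018 ]
jigcorner [ 0.6154 -0.0648  0.018 ]
jigcorner [ 0.4416 -0.0699  0.018 ]
jigcorner [0.4394 0.227  0.018 ]
blk [ 0.6183 -0.362   0.066 ]
blk [ 0.4646 -0.3717  0.066 ]
blk [ 0.6044 -0.3051  0.066 ]
blk [ 0.4606 -0.3161  0.066 ]
blk side [ 0.462 -0.328  0.066]
blk side [ 0.4668 -0.3778  0.066 ]
blk side [ 0.6164 -0.3647  0.066 ]
blk side [ 0.6088 -0.3086  0.066 ]
```

```bash
cat >> h.py <<'E'
np.set_printoptions(precision=4,suppress=True)
from scipy.spatial.transform import Rotation as Ro
def goto(x,y,z,yaw):
    """row for TCP target (world), tool down, tool x at yaw deg"""
    st=telemetry.state();R=np.array(st['ee_rot']);p=np.array(st['tool_pos'])
    a=np.radians(yaw);T=np.array([[np.cos(a),np.sin(a),0],[np.sin(a),-np.cos(a),0],[0,0,-1]])
    print('t',st['time_s'],'row',np.round(np.r_[R.T@(np.array([x,y,z])-p),Ro.from_matrix(R.T@T).as_rotvec(degrees=True)],4).tolist())
E
python3 - <<'E'
from h import *
goto(.43,-.2,.30,45); goto(.43,-.2,.30,90)
D=snap('side');S=snap('scene')
# heights round the fork
for nm,s,pts in [('side',D,[(287+0,243),(292,240),(297,238),(298,240),(299,245),(300,250),(299,260)]),('scene',S,[(337,248),(333,240),(330,236),(327,238),(330,245),(340,253)])]:
    for p in pts: print(nm,p,dep(s,*p))
E
```

```text
t 0.25 row [0.3614, -0.2928, 0.0037, -0.0464, -0.0177, -29.5965]
t 0.25 row [0.3614, -0.2928, 0.0037, -0.0383, -0.0362, -74.5965]
side (287, 243) [ 0.532  -0.0422  0.105 ]
side (292, 240) [ 0.5484 -0.0227  0.1035]
side (297, 238) [ 0.5632 -0.0142  0.1041]
side (298, 240) [ 0.5627 -0.0308  0.1053]
side (299, 245) [ 0.5635 -0.0383  0.0943]
side (300, 250) [ 0.5643 -0.046   0.0835]
side (299, 260) [ 0.5622 -0.0392  0.0522]
scene (337, 248) [ 0.5379 -0.0321  0.0945]
scene (333, 240) [ 0.6075 -0.1318 -0.0023]
scene (330, 236) [ 0.622  -0.1372  0.0021]
scene (327, 238) [ 0.6251 -0.125   0.0019]
scene (330, 245) [ 0.5568 -0.0256  0.1009]
scene (340, 253) [ 0.5172 -0.0127  0.1049]
```

Call:
move_arm([
  [[0.36, -0.293, 0.004, 0, 0, -74.6], [0.36, -0.293, 0.004, 0, 0, -74.6], [0.36, -0.293, 0.004, 0, 0, -74.6], [0.36, -0.293, 0.004, 0, 0, -74.6], [0.36, -0.293, 0.004, 0, 0, -74.6], [0.36, -0.293, 0.004, 0, 0, -74.6], [0.36, -0.293, 0.004, 0, 0, -74.6], [0.36, -0.293, 0.004, 0, 0, -74.6]],
], jaw=0.2)

```text
time_s: 1.02
tool_pos: [0.3534, -0.3052, 0.3013]
ee_rot: [[0.292, 0.956, 0.001], [0.956, -0.292, -0.001], [-0.0, 0.001, -1.0]]
contact_force: [0.8, -0.9, -0.4]
gripper_width: 0.0511
```

```bash
python3 -c "
from h import *
print(telemetry.state()['tool_pos'],telemetry.state()['ee_rot'])
goto(.43,.05,.29,90)"
```

```text
[ 0.3534 -0.3052  0.3013] [[ 0.2919  0.9565  0.0005]
 [ 0.9565 -0.2919 -0.0006]
 [-0.0004  0.0007 -1.    ]]
t 1.0167 row [0.3621, -0.0304, 0.0111, 0.0356, 0.0271, -16.9701]
```

Call:
move_arm([
  [[0.362, -0.03, 0.011, 0, 0, -17], [0.362, -0.03, 0.011, 0, 0, -17], [0.362, -0.03, 0.011, 0, 0, -17], [0.362, -0.03, 0.011, 0, 0, -17], [0.362, -0.03, 0.011, 0, 0, -17], [0.362, -0.03, 0.011, 0, 0, -17], [0.362, -0.03, 0.011, 0, 0, -17], [0.362, -0.03, 0.011, 0, 0, -17]],
])

```text
time_s: 1.68
tool_pos: [0.4252, 0.0204, 0.2913]
ee_rot: [[0.005, 1.0, 0.001], [1.0, -0.005, -0.0], [-0.0, 0.001, -1.0]]
contact_force: [1.1, -0.6, 0.6]
gripper_width: 0.0512
```

```bash
python3 -c "
from h import *
print(telemetry.state()['tool_pos'])
s=snap('wrist','w1'); print(ray(s,320,240), proj(s,[[.4293,.1093,.126],[.359,.0715,.088],[.5325,-.027,.104],[.531,.174,.088]]))
"
```

```text
[0.4252 0.0204 0.2913]
(array([0.425 , 0.0976, 0.362 ]), array([-0.0201, -0.3055, -0.9522])) [[335.5495  85.9347]
 [227.2876 150.7438]
 [483.3114 296.5986]
 [505.052  -23.4861]]
```

View pics/w1.png

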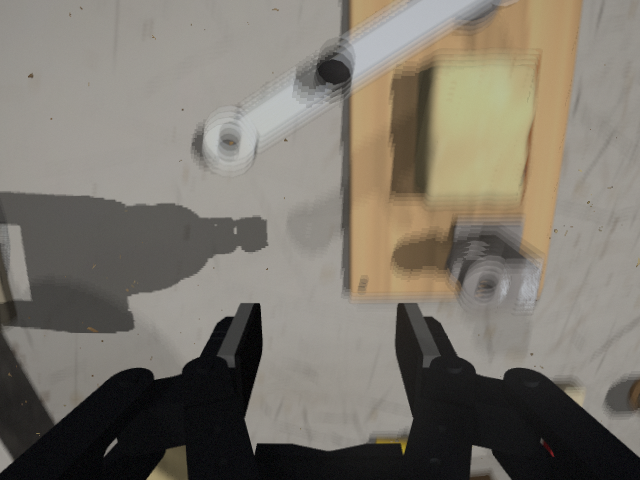

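The picture is motion-blurred because the arm was still settling, so I'll retake it. Roughly, the eye is at (230,140), the knob at (335,68) and the fork hole at (487,287).

```bash
python3 -c "
from h import *
s=snap('wrist');s=snap('wrist','w2'); st=telemetry.state();print(st['tool_pos'],abs(st['qd']).max()); print(ray(s,320,240), proj(s,[[.4293,.1093,.126],[.359,.0715,.088],[.5325,-.027,.104],[.531,.174,.088]]))
"
```

```text
[0.4252 0.0214 0.2909] 0.08526452151443879
(array([0.4247, 0.101 , 0.3618]), array([-0.0185, -0.3034, -0.9529])) [[336.4896  93.7421]
 [227.9912 156.2761]
 [482.0156 303.3186]
 [506.0357 -14.4489]]
```

View pics/w2.png

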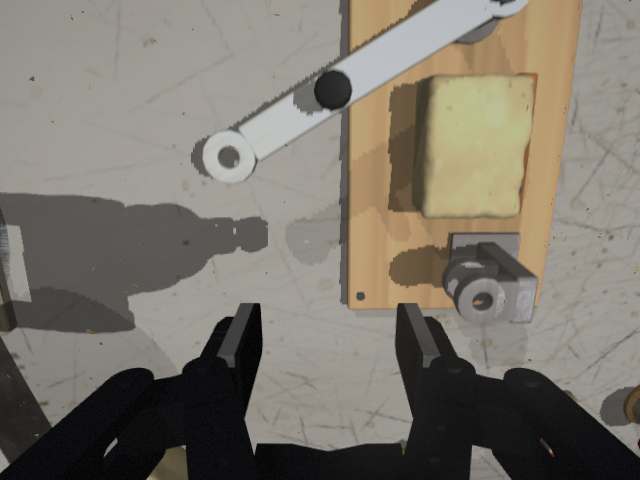

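This one is sharp: eye (229,157), knob top (333,90), fork hole (482,300). All three lie within 3–5 px of the projections, so I'll refine from them.

```bash
python3 -c "
from h import *
s=snap('wrist')
print(onz(s,229,157,.088),onz(s,333,90,.126),onz(s,482,300,.104),dep(s,333,90))
g=cv2.cvtColor(s['frame'],cv2.COLOR_BGR2GRAY)
for (u,v) in [(482,300),(229,157)]:
    p=g[v-12:v+12,u-14:u+14]; print(p[12])
goto(.428,.108,.23,90);goto(.428,.108,.166,90)
"
```

```text
[0.3594 0.0682 0.088 ] [0.4272 0.1083 0.126 ] [ 0.5318 -0.0275  0.104 ] [0.4272 0.1083 0.1261]
[132 132 134 134 130 113  93  97 101 100  98  89  81  71  65  62  64  62
  63  60  60  59  58  60  62 106 124 131]
[193 193 193 174 132 103  96  91  89  89  88  89  87  86  88  89  87  87
  89 129 143 139 134 124 152 176 185 189]
t 1.8833 row [0.0884, 0.0027, 0.0609, -0.0073, 0.0153, -0.0771]
t 1.8833 row [0.0884, 0.0027, 0.1249, -0.0073, 0.0153, -0.0771]
```

Call:
move_arm([
  [[0.04, 0.002, 0.02, 0, 0, 0], [0.08, 0.003, 0.04, 0, 0, 0], [0.088, 0.003, 0.06, 0, 0, 0], [0.088, 0.003, 0.08, 0, 0, 0], [0.088, 0.003, 0.1, 0, 0, 0], [0.088, 0.003, 0.12, 0, 0, 0], [0.088, 0.003, 0.125, 0, 0, 0], [0.088, 0.003, 0.125, 0, 0, 0]],
])

```text
time_s: 2.55
tool_pos: [0.4277, 0.1047, 0.1643]
ee_rot: [[0.008, 1.0, -0.004], [1.0, -0.008, -0.001], [-0.001, -0.004, -1.0]]
contact_force: [0.7, 0.6, 0.2]
gripper_width: 0.0512
```

Call:
move_arm([
  [[0, 0, 0, 0, 0, 0], [0, 0, 0, 0, 0, 0], [0, 0, 0, 0, 0, 0], [0, 0, 0, 0, 0, 0], [0, 0, 0, 0, 0, 0]],
], jaw=-1, force=20)

```text
time_s: 2.97
tool_pos: [0.4288, 0.1055, 0.1674]
ee_rot: [[0.006, 1.0, 0.0], [1.0, -0.006, -0.001], [-0.001, 0.0, -1.0]]
contact_force: [-5.5, -5.1, 5.9]
gripper_width: 0.0191
```

```bash
python3 -c "
from h import *
st=telemetry.state();print(st['tool_pos'],st['contact_force'],st['gripper_width'])
s=snap('side','s1')
P=np.array([.531,.173]); k=st['tool_pos'][:2]-P; r=np.linalg.norm(k); print(r,np.degrees(np.arctan2(-k[0],-k[1])))
R=np.array(st['ee_rot'])
a0=np.arctan2(-k[0],-k[1])
yaw=np.degrees(0.006)
for f in np.linspace(0,1,11)[1:]:
    a=a0*(1-f)+f*(-0.005)
    t=P+r*np.array([-np.sin(a),-np.cos(a)]); d=np.r_[t-st['tool_pos'][:2],0]; print(round(a,3),t,np.round(R.T@d,4))
"
```

```text
[0.4288 0.1055 0.1674] [-5.5303 -5.0559  5.8647] 0.019130071964720802
0.12245082053104982 56.54626595130361
0.888 [0.436  0.0957] [-0.0097  0.0072  0.    ]
0.789 [0.4441 0.0867] [-0.0187  0.0154  0.    ]
0.689 [0.4531 0.0785] [-0.0268  0.0244  0.    ]
0.59 [0.4629 0.0713] [-0.034   0.0342  0.0001]
0.491 [0.4733 0.065 ] [-0.0402  0.0447  0.0001]
0.392 [0.4842 0.0598] [-0.0454  0.0557  0.0001]
0.293 [0.4957 0.0558] [-0.0494  0.0671  0.0001]
0.193 [0.5075 0.0528] [-0.0522  0.0789  0.0001]
0.094 [0.5195 0.0511] [-0.0539  0.091   0.0001]
-0.005 [0.5316 0.0506] [-0.0544  0.1031  0.0001]
```

View pics/s1.png

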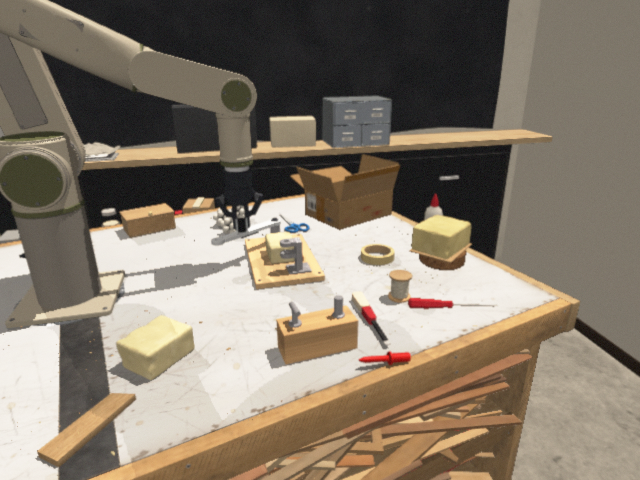

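The knob is gripped (19 mm opening). The red and yellow look-alike pins have tipped over by themselves: they stood on their noses at the start and I was nowhere near them. Next I'll swing the bar along its arc.

Call:
move_arm([
  [[-0.005, 0.0035, 0, 0, 0, 0], [-0.01, 0.0075, 0, 0, 0, 0], [-0.0145, 0.0115, 0, 0, 0, 0], [-0.019, 0.016, 0, 0, 0, 0], [-0.023, 0.0205, 0, 0, 0, 0], [-0.027, 0.025, 0, 0, 0, 0], [-0.031, 0.03, 0, 0, 0, 0], [-0.034, 0.0345, 0, 0, 0, 0]],
])

```text
time_s: 3.68
tool_pos: [0.4627, 0.0707, 0.167]
ee_rot: [[0.005, 1.0, -0.001], [1.0, -0.005, -0.002], [-0.002, -0.001, -1.0]]
contact_force: [-7.5, -6.8, 5.1]
gripper_width: 0.0193
```

Call:
move_arm([
  [[-0.003, 0.005, 0, 0, 0, 0], [-0.006, 0.0105, 0, 0, 0, 0], [-0.009, 0.016, 0, 0, 0, 0], [-0.0115, 0.0215, 0, 0, 0, 0], [-0.0135, 0.0275, 0, 0, 0, 0], [-0.0155, 0.033, 0, 0, 0, 0], [-0.017, 0.039, 0, 0, 0, 0], [-0.018, 0.0445, 0, 0, 0, 0]],
])

```text
time_s: 4.35
tool_pos: [0.5086, 0.0535, 0.1669]
ee_rot: [[0.005, 1.0, 0.002], [1.0, -0.005, -0.0], [-0.0, 0.002, -1.0]]
contact_force: [-3.4, -1.1, 5.2]
gripper_width: 0.0196
```

```bash
python3 -c "
from h import *
st=telemetry.state();print(st['tool_pos'],st['contact_force'],st['gripper_width'])
s=snap('scene','c2');cv2.imwrite('pics/c2z.png',cv2.resize(s['frame'][140:350,255:435],(514,600),interpolation=cv2.INTER_CUBIC))
goto(.5316,.053,.167,90)
"
```

```text
[0.5086 0.0535 0.1669] [-3.436  -1.0905  5.2492] 0.019590724592212113
t 4.4 row [-0.0002, 0.0223, -0.0001, 0.1303, 0.0198, -0.3087]
```

View pics/c2z.png

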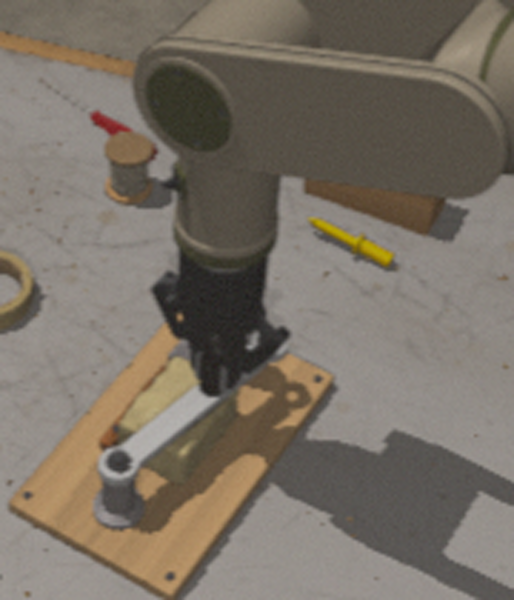

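The picture shows the bar following the gripper, about 0.19 rad short of shut. I'll do the last stretch now.

Call:
move_arm([
  [[0, 0.006, 0, 0, 0, 0], [0, 0.012, 0, 0, 0, 0], [0, 0.017, 0, 0, 0, 0], [0, 0.02, 0, 0, 0, 0], [0, 0.0215, 0, 0, 0, 0], [0, 0.0215, 0, 0, 0, 0], [0, 0.0215, 0, 0, 0, 0]],
])

```text
time_s: 4.98
tool_pos: [0.53, 0.0532, 0.1669]
ee_rot: [[0.005, 1.0, 0.002], [1.0, -0.005, -0.001], [-0.001, 0.002, -1.0]]
contact_force: [-1.1, -4.3, 5.5]
gripper_width: 0.0192
```

```bash
python3 -c "
from h import *
st=telemetry.state();print(st['tool_pos'],st['contact_force'],st['gripper_width'])
s=snap('wrist','w3');p=proj(s,[[.5318,-.0275,.104],[.5317,.053,.126],[.5312,.173,.088]]);print(p)
s=snap('side','s3');cv2.imwrite('pics/s3z.png',cv2.resize(s['frame'][190:310,220:340],(600,600),interpolation=cv2.INTER_CUBIC))
"
```

```text
[0.53   0.0532 0.1669] [-1.1368 -4.2798  5.5204] 0.019188822086783852
[[333.9448 491.7992]
 [334.7737 365.082 ]
 [331.2359 -28.7374]]
```

View pics/w3.png

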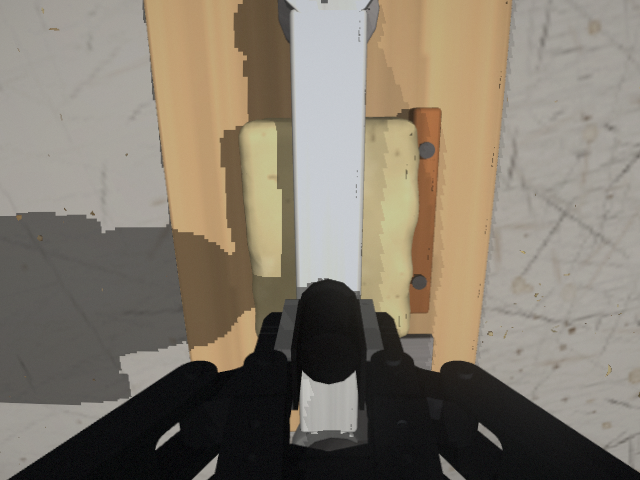

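View pics/s3z.png

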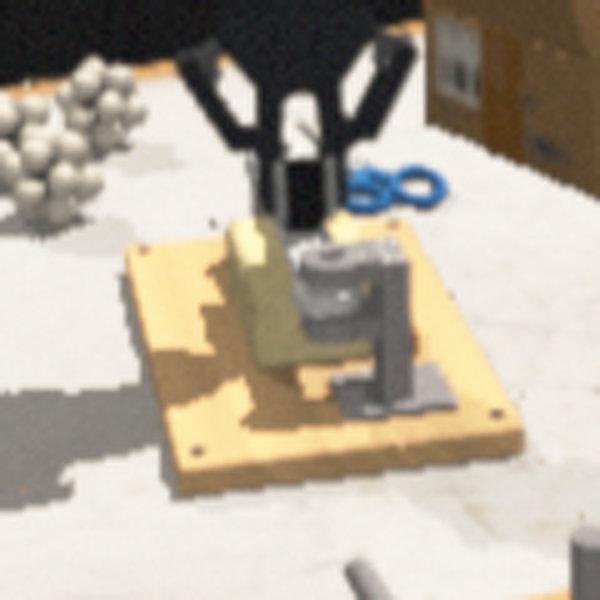

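Call:
move_arm([
  [[0, 0.001, 0, 0, 0, 0], [0, 0.0015, 0, 0, 0, 0], [0, 0.0015, 0, 0, 0, 0], [0, 0.0015, 0, 0, 0, 0]],
])

```text
time_s: 5.42
tool_pos: [0.5313, 0.0533, 0.1669]
ee_rot: [[0.005, 1.0, 0.002], [1.0, -0.005, -0.001], [-0.001, 0.002, -1.0]]
contact_force: [-1.9, -3.7, 5.4]
gripper_width: 0.0192
```

Call:
move_arm([
  [[0, 0.001, 0, 0, 0, 0], [0, 0.0015, 0, 0, 0, 0], [0, 0.0015, 0, 0, 0, 0], [0, 0.0015, 0, 0, 0, 0]],
])

```text
time_s: 5.75
tool_pos: [0.5328, 0.0534, 0.1669]
ee_rot: [[0.005, 1.0, 0.002], [1.0, -0.005, -0.001], [-0.001, 0.002, -1.0]]
contact_force: [-1.8, -4.5, 5.9]
gripper_width: 0.0191
```

Call:
move_arm([
  [[0, 0.0005, 0, 0, 0, 0], [0, 0.001, 0, 0, 0, 0], [0, 0.001, 0, 0, 0, 0]],
])

```text
time_s: 6.0
tool_pos: [0.5334, 0.0534, 0.1668]
ee_rot: [[0.005, 1.0, 0.001], [1.0, -0.005, -0.001], [-0.001, 0.001, -1.0]]
contact_force: [-6.3, -4.6, 7.1]
gripper_width: 0.0192
```

Call:
move_arm([
  [[0, 0.0005, 0, 0, 0, 0], [0, 0.001, 0, 0, 0, 0], [0, 0.001, 0, 0, 0, 0]],
])

```text
time_s: 6.25
tool_pos: [0.5336, 0.0534, 0.1668]
ee_rot: [[0.005, 1.0, -0.001], [1.0, -0.005, -0.001], [-0.001, -0.001, -1.0]]
contact_force: [-11.6, -4.7, 13.5]
gripper_width: 0.0189
```

The stop was felt at x≈0.5332, so shut is about 1.4 mm back, at 0.5318. I'll back off to that.

Call:
move_arm([
  [[0, -0.001, 0, 0, 0, 0], [0, -0.0025, 0, 0, 0, 0], [0, -0.0033, 0, 0, 0, 0], [0, -0.0033, 0, 0, 0, 0], [0, -0.0033, 0, 0, 0, 0]],
])

```text
time_s: 6.67
tool_pos: [0.5315, 0.0534, 0.1668]
ee_rot: [[0.006, 1.0, 0.002], [1.0, -0.006, -0.0], [-0.0, 0.002, -1.0]]
contact_force: [-0.9, -4.8, 5.1]
gripper_width: 0.0193
```

Call:
move_arm([
  [[0, 0, 0, 0, 0, 0], [0, 0, 0, 0, 0, 0], [0, 0, -0.02, 0, 0, 0], [0, 0, -0.05, 0, 0, 0], [0, 0, -0.085, 0, 0, 0], [-0.03, 0, -0.11, 0, 0, 0], [-0.07, 0, -0.12, 0, 0, 0], [-0.1, 0, -0.12, 0, 0, 0]],
], jaw=0.2)

```text
time_s: 7.33
tool_pos: [0.5315, -0.0476, 0.2899]
ee_rot: [[0.003, 1.0, 0.006], [1.0, -0.003, -0.001], [-0.001, 0.006, -1.0]]
contact_force: [0.2, -0.3, 0.7]
gripper_width: 0.0514
```

Call:
move_arm([
  [[-0.02, 0, 0, 0, 0, 0], [-0.025, 0, 0, 0, 0, 0], [-0.025, 0, 0, 0, 0, 0], [-0.025, 0, 0, 0, 0, 0], [-0.025, 0, 0, 0, 0, 0]],
])

```text
time_s: 7.75
tool_pos: [0.5299, -0.0701, 0.2854]
ee_rot: [[0.004, 1.0, -0.001], [1.0, -0.004, 0.001], [0.001, -0.001, -1.0]]
contact_force: [0.1, 1.1, 0.3]
gripper_width: 0.0515
```

```bash
python3 -c "
from h import *
s=snap('wrist');s=snap('wrist','w4'); st=telemetry.state();print(st['tool_pos'],st['contact_force'],abs(st['qd']).max())
p=proj(s,[[.5318,-.0275,.104],[.5318,-.0275,.088],[.5317,.053,.126]]);print(p,ray(s,320,240)[0])
u,v=p[0].astype(int);cv2.imwrite('pics/w4z.png',cv2.resize(s['frame'][v-60:v+60,u-60:u+60],(600,600),interpolation=cv2.INTER_CUBIC));print(u-60,v-60)
"
```

```text
[ 0.53   -0.07    0.2856] [-0.6753  0.0332  0.414 ] 0.002350763297530683
[[331.9928 168.0822]
 [331.7919 164.6718]
 [332.0645  15.1563]] [0.5298 0.0072 0.3563]
271 108
```

View pics/w4.png

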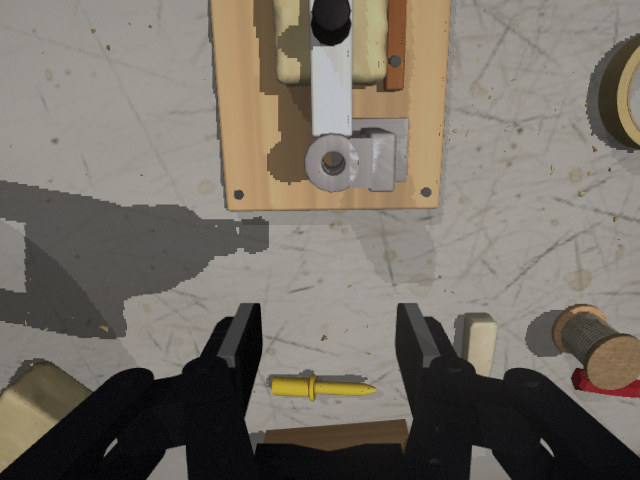

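View pics/w4z.png

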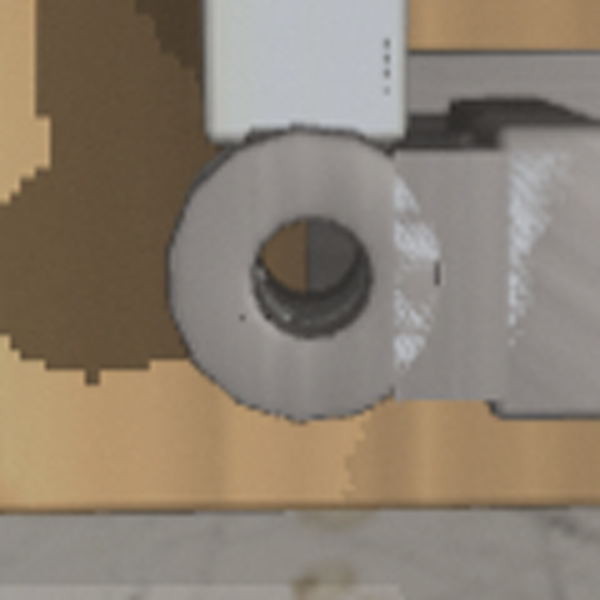

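The bar looks in line: the fork hole, centred at about (333,163), is open right through. Now I'll measure the hole precisely and move to view the pin from the same relative position, so the camera bias cancels.

```bash
python3 -c "
from h import *
s=snap('wrist')
g=s['frame'];
print('hole',onz(s,333.2,163.2,.104),'knuckle',onz(s,332.1,162.4,.104),'knob',onz(s,331,18,.126), dep(s,331,18))
h=onz(s,332.8,163,.104); print(h-telemetry.state()['tool_pos'])
goto(.583,-.342-.043+.0,.30-.038,90)
goto(.583,-.38,.285,90)
"
```

```text
hole [ 0.5326 -0.0246  0.104 ] knuckle [ 0.5319 -0.0241  0.104 ] knob [0.5312 0.0516 0.126 ] [0.5312 0.0515 0.1268]
[ 0.0024  0.0457 -0.1817]
t 7.9 row [-0.3146, 0.0542, 0.0236, -0.0168, -0.0187, -0.2185]
t 7.9 row [-0.3096, 0.0542, 0.0006, -0.0168, -0.0187, -0.2185]
```

Call:
move_arm([
  [[-0.041, 0.008, 0, 0, 0, 0], [-0.082, 0.016, 0, 0, 0, 0], [-0.123, 0.023, 0, 0, 0, 0], [-0.164, 0.03, 0, 0, 0, 0], [-0.205, 0.038, 0, 0, 0, 0], [-0.246, 0.045, 0, 0, 0, 0], [-0.287, 0.052, 0, 0, 0, 0], [-0.316, 0.053, 0, 0, 0, -0.2]],
])

```text
time_s: 8.57
tool_pos: [0.5817, -0.3901, 0.2853]
ee_rot: [[0.002, 1.0, -0.0], [1.0, -0.002, -0.0], [-0.0, -0.0, -1.0]]
contact_force: [1.1, -0.2, -1.4]
gripper_width: 0.0513
```

Call:
move_arm([
  [[0, 0, 0, 0, 0, 0], [0, 0, 0, 0, 0, 0], [0, 0, 0, 0, 0, 0], [0, 0, 0, 0, 0, 0]],
])

```text
time_s: 8.9
tool_pos: [0.5818, -0.386, 0.286]
ee_rot: [[0.0, 1.0, 0.0], [1.0, -0.0, 0.001], [0.001, 0.0, -1.0]]
contact_force: [-0.4, 1.3, 0.7]
gripper_width: 0.0513
```

```bash
python3 -c "
from h import *
s=snap('wrist','w5'); st=telemetry.state();print(st['tool_pos'],abs(st['qd']).max())
p=proj(s,[[.583,-.340,.108],[.583,-.340,.068]]);print(p)
u,v=p[0].astype(int);cv2.imwrite('pics/w5z.png',cv2.resize(s['frame'][v-60:v+60,u-60:u+60],(600,600),interpolation=cv2.INTER_CUBIC));print(u-60,v-60)
"
```

```text
[ 0.5818 -0.386   0.2862] 0.004319698129858984
[[331.0959 162.9706]
 [330.7149 155.6772]]
271 102
```

View pics/w5.png

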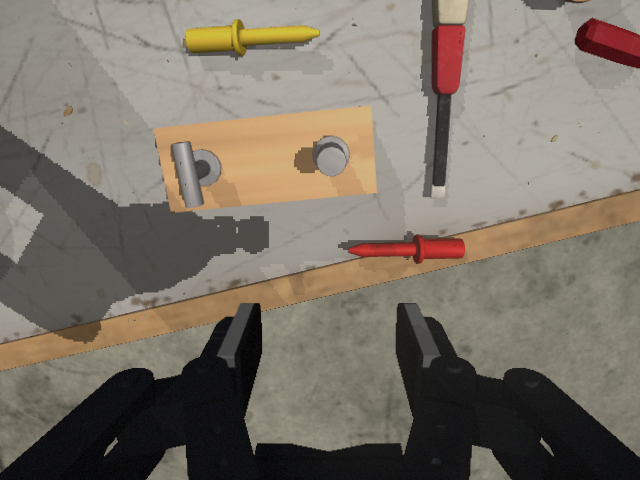

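View pics/w5z.png

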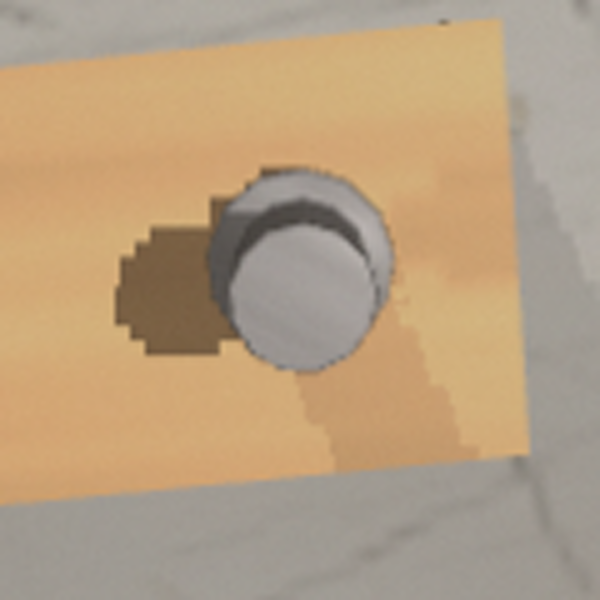

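The round pin's head top is at about (331.8,161.6) and its collar at (331.2,154.6), so it stands upright. The T pin is on the left at (190,170), and the red and yellow pins are lying down clear of the block.

```bash
python3 -c "
from h import *
s=snap('wrist')
u,v=270.9+304/5,101.9+298/5
p=onz(s,u,v,.108);print('pin',p,'collar',onz(s,270.9+301/5,101.9+263/5,.07),dep(s,331,161))
print('scene/side check above .583,-.340; delta hole-pin', np.array([.5322,-.0243])-p[:2])
goto(p[0],p[1],.20,90);goto(p[0],p[1],.148,90)
"
```

```text
pin [ 0.5834 -0.3391  0.108 ] collar [ 0.5833 -0.339   0.07  ] [ 0.583  -0.3386  0.11  ]
scene/side check above .583,-.340; delta hole-pin [-0.0512  0.3148]
t 9.0 row [0.0469, 0.0016, 0.0863, 0.0229, 0.0004, -0.0007]
t 9.0 row [0.0469, 0.0016, 0.1383, 0.0229, 0.0004, -0.0007]
```

Call:
move_arm([
  [[0.03, 0.001, 0.02, 0, 0, 0], [0.047, 0.0016, 0.04, 0, 0, 0], [0.047, 0.0016, 0.07, 0, 0, 0], [0.047, 0.0016, 0.1, 0, 0, 0], [0.047, 0.0016, 0.12, 0, 0, 0], [0.047, 0.0016, 0.13, 0, 0, 0], [0.047, 0.0016, 0.137, 0, 0, 0], [0.047, 0.0016, 0.137, 0, 0, 0]],
])

```text
time_s: 9.67
tool_pos: [0.5827, -0.3398, 0.1481]
ee_rot: [[0.001, 1.0, -0.001], [1.0, -0.001, 0.001], [0.001, -0.001, -1.0]]
contact_force: [-0.2, -0.1, 1.3]
gripper_width: 0.0513
```

Call:
move_arm([
  [[0, 0, 0, 0, 0, 0], [0, 0, 0, 0, 0, 0], [0, 0, 0, 0, 0, 0]],
])

```text
time_s: 9.92
tool_pos: [0.5839, -0.3413, 0.1511]
ee_rot: [[0.002, 1.0, 0.003], [1.0, -0.002, -0.002], [-0.002, 0.003, -1.0]]
contact_force: [-0.8, -0.1, 0.7]
gripper_width: 0.0515
```

```bash
python3 -c "
from h import *
s=snap('wrist','w6'); st=telemetry.state();print(st['tool_pos'],st['contact_force'])
s=snap('side');cv2.imwrite('pics/s6z.png',cv2.resize(s['frame'][260:380,260:380],(600,600),interpolation=cv2.INTER_CUBIC))
"
```

```text
[ 0.5837 -0.3412  0.1508] [0.7053 0.1918 0.1377]
```

View pics/w6.png

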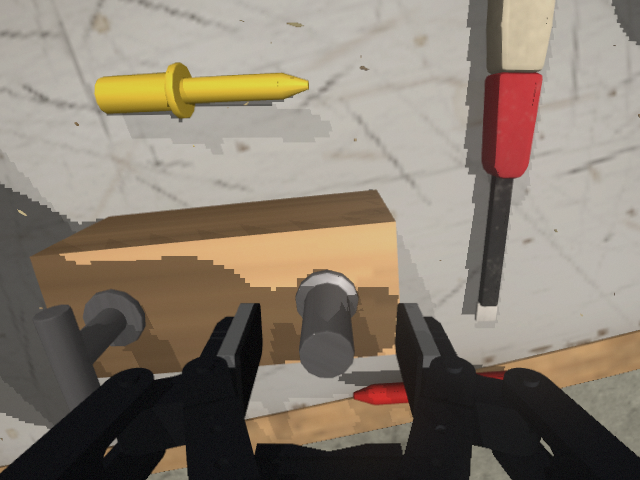

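View pics/s6z.png

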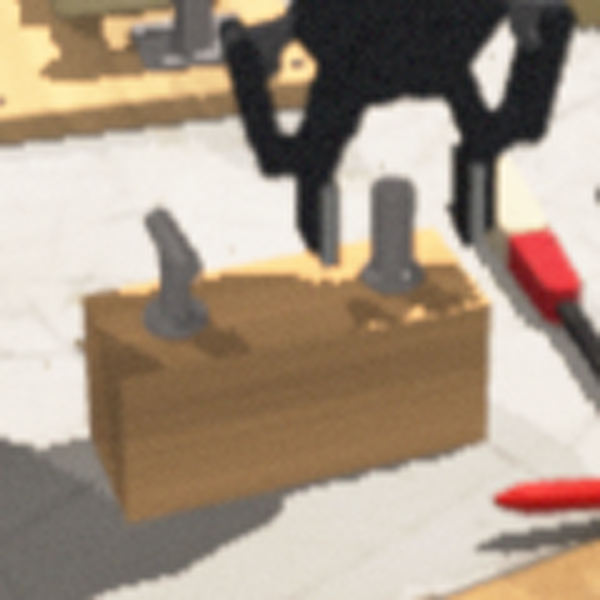

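The pin stands between the pads (head about (328,330) in the wrist view), and the T pin and chisel are clear. Closing now.

Call:
move_arm([
  [[0, 0, 0.0015, 0, 0, 0], [0, 0, 0.0015, 0, 0, 0], [0, 0, 0.0015, 0, 0, 0], [0, 0, 0.0015, 0, 0, 0], [0, 0, 0.0015, 0, 0, 0], [0, 0, 0.0015, 0, 0, 0]],
], jaw=-1, force=40)

```text
time_s: 10.52
tool_pos: [0.583, -0.3406, 0.1475]
ee_rot: [[0.002, 1.0, -0.0], [1.0, -0.002, -0.0], [-0.0, -0.0, -1.0]]
contact_force: [-0.9, -0.5, 1.2]
gripper_width: 0.0162
```

```bash
python3 -c "
from h import *
st=telemetry.state();print(st['tool_pos'],st['contact_force'],st['gripper_width'])
goto(*(st['tool_pos']+[0,0,.1]),90)"
```

```text
[ 0.583  -0.3406  0.1475] [-0.8837 -0.4861  1.2194] 0.01623411611877877
t 10.5167 row [-0.0, -0.0, -0.1, -0.0, 0.0029, -0.1039]
```

Call:
move_arm([
  [[0, 0, -0.015, 0, 0, 0], [0, 0, -0.04, 0, 0, 0], [0, 0, -0.07, 0, 0, 0], [0, 0, -0.1, 0, 0, 0], [0, 0, -0.125, 0, 0, 0], [0.02, 0, -0.13, 0, 0, 0], [0.05, -0.01, -0.13, 0, 0, 0], [0.085, -0.015, -0.13, 0, 0, 0]],
])

```text
time_s: 11.18
tool_pos: [0.5676, -0.2561, 0.2788]
ee_rot: [[0.004, 1.0, 0.001], [1.0, -0.004, -0.001], [-0.001, 0.001, -1.0]]
contact_force: [0.4, -0.0, -0.8]
gripper_width: 0.016
```

```bash
python3 -c "
from h import *
st=telemetry.state();print(st['tool_pos'],st['gripper_width'])
goto(.5318,-.0258,.275,90)"
```

```text
[ 0.5676 -0.2561  0.2788] 0.01595648462902057
t 11.1833 row [0.2302, -0.0368, 0.0035, 0.0841, 0.0753, -0.2259]
```

Call:
move_arm([
  [[0.038, -0.006, 0, 0, 0, 0], [0.076, -0.012, 0, 0, 0, 0], [0.112, -0.018, 0, 0, 0, 0], [0.148, -0.024, 0, 0, 0, 0], [0.18, -0.03, 0, 0, 0, 0], [0.205, -0.034, 0, 0, 0, 0], [0.222, -0.0365, 0.002, 0, 0, 0], [0.23, -0.0365, 0.003, 0, 0, -0.2]],
])

```text
time_s: 11.85
tool_pos: [0.5314, -0.0232, 0.2748]
ee_rot: [[-0.004, 1.0, 0.0], [1.0, 0.004, 0.001], [0.001, 0.0, -1.0]]
contact_force: [-0.5, -0.0, -0.3]
gripper_width: 0.0163
```

Call:
move_arm([
  [[0, 0, 0.005, 0, 0, 0], [0, 0, 0.01, 0, 0, 0], [0, 0, 0.01, 0, 0, 0], [0, 0, 0.01, 0, 0, 0], [0, 0, 0.01, 0, 0, 0]],
])

```text
time_s: 12.27
tool_pos: [0.5321, -0.0266, 0.2642]
ee_rot: [[-0.0, 1.0, -0.001], [1.0, 0.0, -0.0], [-0.0, -0.001, -1.0]]
contact_force: [-0.3, 0.1, -0.1]
gripper_width: 0.0161
```

```bash
python3 -c "
from h import *
st=telemetry.state();print(st['tool_pos'],st['ee_rot'],st['gripper_width'],abs(st['qd']).max())
goto(.5318,-.0258,.265,90)
s=snap('scene');cv2.imwrite('pics/c7z.png',cv2.resize(s['frame'][180:300,280:400],(600,600),interpolation=cv2.INTER_CUBIC))
s=snap('side');cv2.imwrite('pics/s7z.png',cv2.resize(s['frame'][190:310,220:340],(600,600),interpolation=cv2.INTER_CUBIC))
s=snap('wrist','w7')
"
```

```text
[ 0.5321 -0.0266  0.2642] [[-0.0001  1.     -0.0006]
 [ 1.      0.0001 -0.0001]
 [-0.0001 -0.0006 -1.    ]] 0.01606880741991358 0.0047382120232701145
t 12.2667 row [0.0008, -0.0003, -0.0008, -0.0331, 0.0045, 0.0084]
```

View pics/c7z.png

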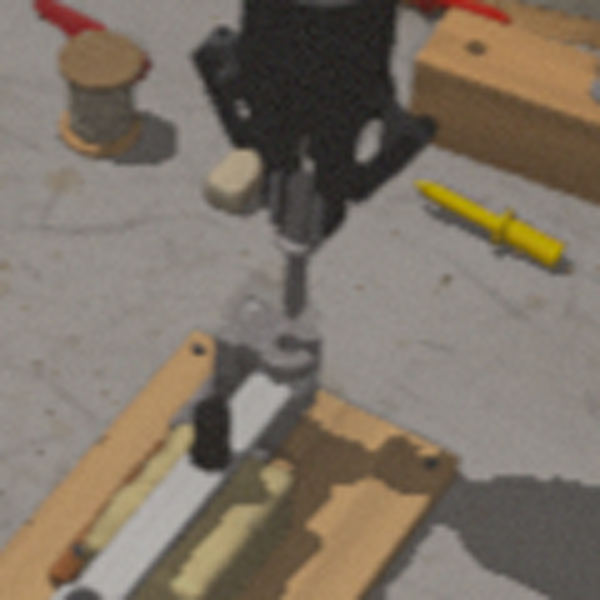

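View pics/s7z.png

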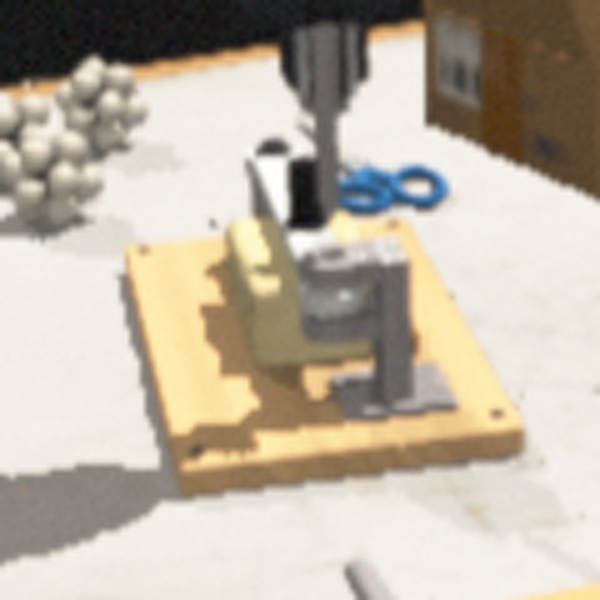

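View pics/w7.png

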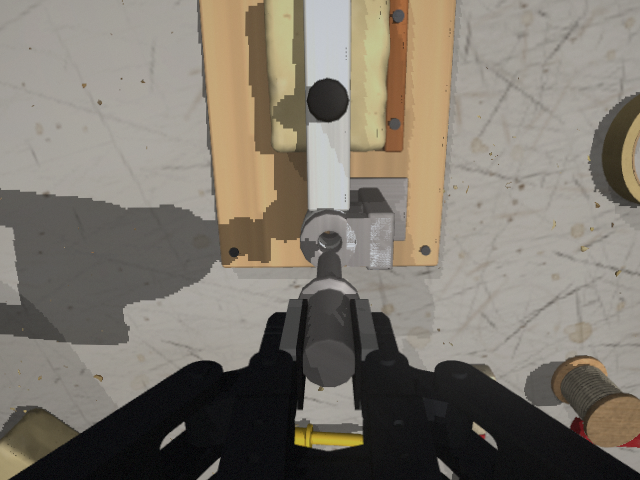

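```bash
python3 -c "
from h import *
s=snap('wrist');st=telemetry.state();x,y,z=st['tool_pos'];o=z-.0815
print(z,proj(s,[[x,y,o-.06],[x,y,.104],[x,y,o+.042],[x,y,o]]))
cv2.imwrite('pics/w8z.png',cv2.resize(s['frame'][205:305,275:375],(600,600),interpolation=cv2.INTER_CUBIC))
"
```

```text
0.26461361553424306 [[328.9693 255.7385]
 [328.9095 244.6965]
 [329.5688 366.9174]
 [329.2398 305.8145]]
```

View pics/w8z.png

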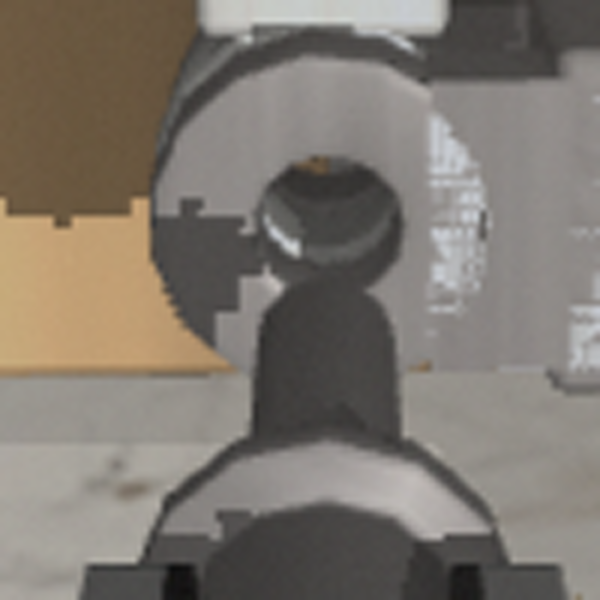

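By the wrist view, the nose (329.7,253) sits over the hole (330.2,243) to within about 0.5 mm once the height difference is allowed for. I'll descend gently.

Call:
move_arm([
  [[0.0004, 0.0002, 0.006, 0, 0, 0], [0.0004, 0.0002, 0.012, 0, 0, 0], [0.0004, 0.0002, 0.017, 0, 0, 0], [0.0004, 0.0002, 0.021, 0, 0, 0], [0.0004, 0.0002, 0.025, 0, 0, 0], [0.0004, 0.0002, 0.028, 0, 0, 0], [0.0004, 0.0002, 0.028, 0, 0, 0]],
])

```text
time_s: 13.05
tool_pos: [0.5318, -0.025, 0.2354]
ee_rot: [[-0.002, 1.0, -0.001], [1.0, 0.002, 0.0], [0.0, -0.001, -1.0]]
contact_force: [0.5, 0.4, -0.6]
gripper_width: 0.016
```

Call:
move_arm([
  [[0, 0, 0.002, 0, 0, 0], [0, 0, 0.004, 0, 0, 0], [0, 0, 0.006, 0, 0, 0], [0, 0, 0.008, 0, 0, 0], [0, 0, 0.008, 0, 0, 0]],
])

```text
time_s: 13.47
tool_pos: [0.5321, -0.0251, 0.228]
ee_rot: [[-0.002, 1.0, -0.0], [1.0, 0.002, 0.0], [0.0, -0.0, -1.0]]
contact_force: [-0.1, -0.8, -2.3]
gripper_width: 0.0165
```

Call:
move_arm([
  [[0, 0, 0.002, 0, 0, 0], [0, 0, 0.004, 0, 0, 0], [0, 0, 0.006, 0, 0, 0], [0, 0, 0.008, 0, 0, 0], [0, 0, 0.01, 0, 0, 0], [0, 0, 0.01, 0, 0, 0]],
])

```text
time_s: 13.97
tool_pos: [0.5321, -0.0251, 0.2179]
ee_rot: [[-0.002, 1.0, -0.0], [1.0, 0.002, 0.0], [0.0, -0.0, -1.0]]
contact_force: [0.8, -0.5, -0.9]
gripper_width: 0.016
```

Call:
move_arm([
  [[0, 0, 0.002, 0, 0, 0], [0, 0, 0.004, 0, 0, 0], [0, 0, 0.006, 0, 0, 0], [0, 0, 0.008, 0, 0, 0], [0, 0, 0.01, 0, 0, 0], [0, 0, 0.01, 0, 0, 0]],
])

```text
time_s: 14.47
tool_pos: [0.5321, -0.0251, 0.2079]
ee_rot: [[-0.002, 1.0, -0.0], [1.0, 0.002, 0.0], [0.0, -0.0, -1.0]]
contact_force: [-0.2, -0.8, -1.3]
gripper_width: 0.0165
```

Call:
move_arm([
  [[0, 0, 0.002, 0, 0, 0], [0, 0, 0.004, 0, 0, 0], [0, 0, 0.006, 0, 0, 0], [0, 0, 0.008, 0, 0, 0], [0, 0, 0.01, 0, 0, 0], [0, 0, 0.01, 0, 0, 0]],
])

```text
time_s: 14.97
tool_pos: [0.5321, -0.0251, 0.1979]
ee_rot: [[-0.002, 1.0, -0.0], [1.0, 0.002, -0.0], [-0.0, -0.0, -1.0]]
contact_force: [1.4, -0.8, -1.3]
gripper_width: 0.0163
```

Call:
move_arm([
  [[0, 0, 0.002, 0, 0, 0], [0, 0, 0.004, 0, 0, 0], [0, 0, 0.006, 0, 0, 0], [0, 0, 0.008, 0, 0, 0], [0, 0, 0.009, 0, 0, 0], [0, 0, 0.009, 0, 0, 0]],
])

```text
time_s: 15.47
tool_pos: [0.5321, -0.0251, 0.1891]
ee_rot: [[-0.002, 1.0, -0.0], [1.0, 0.002, 0.0], [0.0, -0.0, -1.0]]
contact_force: [0.9, 0.3, -1.0]
gripper_width: 0.016
```

Call:
move_arm([
  [[0, 0, 0.001, 0, 0, 0], [0, 0, 0.002, 0, 0, 0], [0, 0, 0.0025, 0, 0, 0], [0, 0, 0.0025, 0, 0, 0]],
])

```text
time_s: 15.8
tool_pos: [0.5322, -0.0251, 0.1869]
ee_rot: [[-0.002, 1.0, -0.0], [1.0, 0.002, -0.0], [-0.0, -0.0, -1.0]]
contact_force: [0.3, -1.3, -2.0]
gripper_width: 0.0163
```

Call:
move_arm([
  [[0, 0, 0.0005, 0, 0, 0], [0, 0, 0.001, 0, 0, 0], [0, 0, 0.001, 0, 0, 0]],
])

```text
time_s: 16.05
tool_pos: [0.5322, -0.0251, 0.1859]
ee_rot: [[-0.002, 1.0, -0.0], [1.0, 0.002, 0.0], [0.0, -0.0, -1.0]]
contact_force: [0.2, -0.3, -0.4]
gripper_width: 0.0165
```

Call:
move_arm([
  [[0, 0, 0.0005, 0, 0, 0], [0, 0, 0.001, 0, 0, 0], [0, 0, 0.001, 0, 0, 0]],
])

```text
time_s: 16.3
tool_pos: [0.5323, -0.0251, 0.1854]
ee_rot: [[-0.002, 1.0, 0.0], [1.0, 0.002, -0.0], [-0.0, 0.0, -1.0]]
contact_force: [-2.0, -0.4, 4.0]
gripper_width: 0.0164
```

Call:
move_arm([
  [[0, 0, 0.0003, 0, 0, 0], [0, 0, 0.0005, 0, 0, 0], [0, 0, 0.0005, 0, 0, 0]],
])

```text
time_s: 16.55
tool_pos: [0.5323, -0.0251, 0.1854]
ee_rot: [[-0.002, 1.0, 0.0], [1.0, 0.002, -0.0], [-0.0, 0.0, -1.0]]
contact_force: [-4.2, 0.3, 8.5]
gripper_width: 0.016
```

Collar contact at z=0.1854, against the predicted 0.1855, with light force. I'll unload, release, retreat and check.

Call:
move_arm([
  [[0, 0, -0.0008, 0, 0, 0], [0, 0, -0.0008, 0, 0, 0]],
])

```text
time_s: 16.72
tool_pos: [0.5323, -0.0251, 0.1854]
ee_rot: [[-0.002, 1.0, 0.0], [1.0, 0.002, -0.0], [-0.0, 0.0, -1.0]]
contact_force: [-1.2, -1.0, 3.5]
gripper_width: 0.0164
```

Call:
move_arm([
  [[0, 0, 0, 0, 0, 0], [0, 0, 0, 0, 0, 0], [0, 0, 0, 0, 0, 0], [0, 0, 0, 0, 0, 0], [0, 0, -0.015, 0, 0, 0], [0, 0, -0.045, 0, 0, 0], [0, 0, -0.08, 0, 0, 0], [0, 0, -0.1, 0, 0, 0]],
], jaw=0.2)

```text
time_s: 17.38
tool_pos: [0.5329, -0.0252, 0.2887]
ee_rot: [[-0.002, 1.0, 0.003], [1.0, 0.002, -0.0], [-0.0, 0.003, -1.0]]
contact_force: [1.4, -1.2, 1.5]
gripper_width: 0.0516
```

Call:
move_arm([
  [[-0.03, 0, 0, 0, 0, 0], [-0.045, 0, 0, 0, 0, 0], [-0.045, 0, 0, 0, 0, 0], [-0.045, 0, 0, 0, 0, 0], [-0.045, 0, 0, 0, 0, 0]],
])

```text
time_s: 17.8
tool_pos: [0.5321, -0.0697, 0.2848]
ee_rot: [[-0.001, 1.0, -0.001], [1.0, 0.001, 0.001], [0.001, -0.001, -1.0]]
contact_force: [0.0, -0.7, -1.1]
gripper_width: 0.0515
```

```bash
python3 -c "
from h import *
st=telemetry.state();print(st['tool_pos'],st['time_s'])
s=snap('side','s9');cv2.imwrite('pics/s9z.png',cv2.resize(s['frame'][190:310,220:340],(600,600),interpolation=cv2.INTER_CUBIC))
s=snap('wrist','w9');print(proj(s,[[.532,-.025,.146]]))
u,v=proj(s,[[.532,-.025,.146]])[0].astype(int)
for dv in (-4,0,4): print(dep(s,u,v+dv))
"
```

```text
[ 0.5321 -0.0697  0.2848] 17.8
[[329.3387 175.911 ]]
[ 0.5318 -0.0223  0.1477]
[ 0.5318 -0.0245  0.1462]
[ 0.5318 -0.0264  0.1472]
```

View pics/s9z.png

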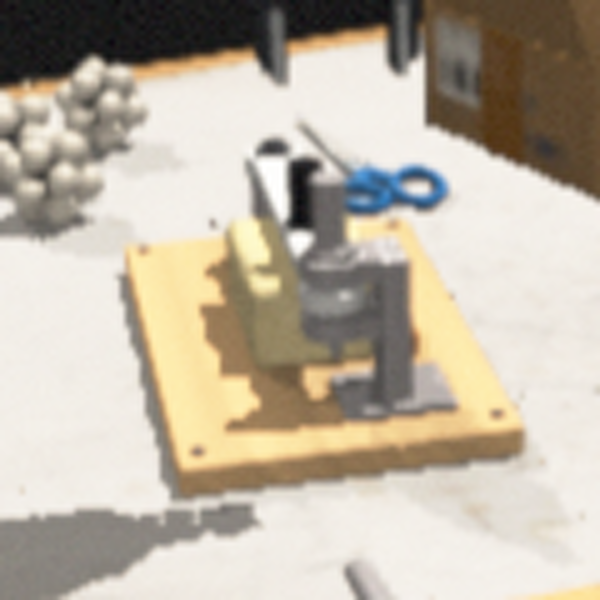

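View pics/w9.png

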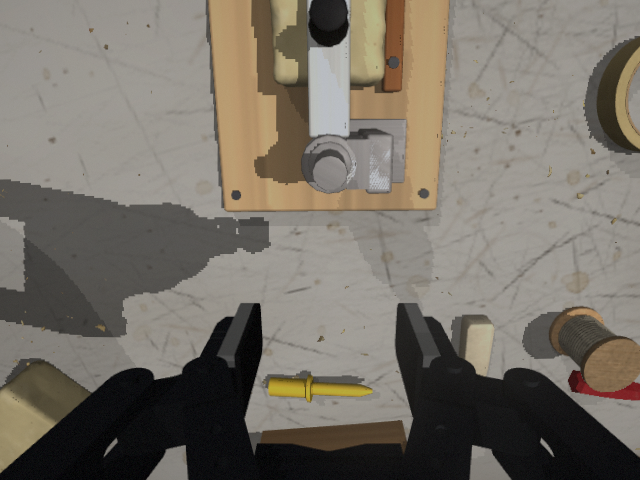

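View pics/s9.png

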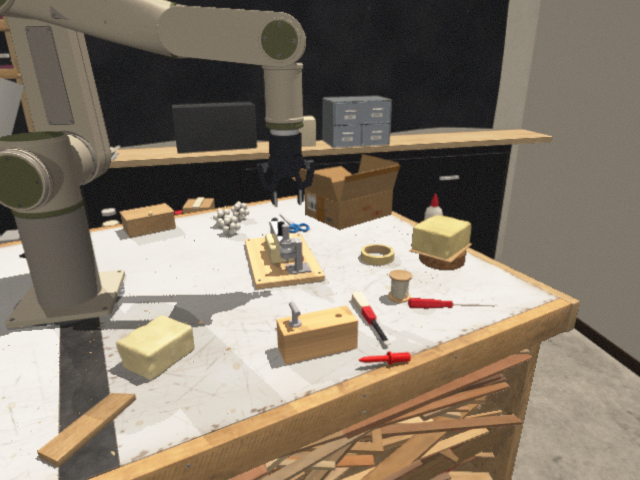

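The pin stands upright in the fork, its head top at about (330,170) in the wrist view. Depth puts that top at z≈0.147 m, against 0.146 m for a seated collar. In the side view the nose shows below the lower knuckle. The T pin is still in its hole, the bystanders haven't moved, and the gripper is clear, so I'm handing in.

```bash
python3 -c "
from h import *
print(telemetry.state()['contact_force'],order.hand_in())"
```

```text
the job is handed in; nothing more can be done
[-0.0914  0.0629  1.2768] None
```

The wax block is locked down, and I handed the job in at about 18 s of the 50 s allowed.

**Bar:** I gripped the knob, swung the bar to its stop and backed off about 1.4 mm at the knob to the shut position. Seen from above, the fork hole was then open all the way through.

**Pin:** I took the pin with the round straight head from the wooden block and lowered it through the knuckles and the eye. Forces were about 1–2 N on the way down and 8.5 N at the most when the collar met the knuckle.

**Last checks:**
- **Seating:** contact came at tool height 0.1854 m, against 0.1855 m predicted. Depth reads the head top at 0.146–0.148 m, against 0.146 m for a seated collar.
- **Position:** the pin stands upright with its nose showing below the lower knuckle.
- **Surroundings:** the short T-headed pin is still in its hole. The chisel, spool, tape and scissors look unmoved, and the gripper is clear of everything.

**What disagreed:**
- **Fork hole position:** camera readings of its y position differed by about 3 mm. I placed the pin by measuring the pin and the hole from matching views, and it went in without resistance.
- **Look-alike pins:** the red and yellow pins stood on their noses in the first pictures and tipped over early on, before the arm came near them. Both are lying on the bench, untouched.

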